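Sterilise the dissecting probes

ROBOT

A 6-joint arm with a two-finger parallel gripper is mounted at the origin on the work surface. World frame = base frame: x ahead of the robot, y to its left, z up, the work surface at z = 0. Lengths are in m, angles in rad, forces in N, time in s.
With the tool pointing down it reaches from about 0.35 to 0.8 m from the base axis. Payload 7.3 kg.
Tool frame: the origin (TCP) lies midway between the tips of the shut fingers; the grasp point (between the pads) lies grasp_offset behind it (grasp_offset is the distance from the TCP to the grasp point, in m); z points along the fingers, y is the line along which they close (so a half turn about z gives the same grasp; the last joint's range is limited). The gripper opens to 85 mm and grips with 20 to 120 N. Pads are 22 mm wide; open, the fingers measure 114 mm over their backs; the gripper's body (76 mm by 85 mm) begins 54 mm behind the grasp point. The pads swing forward as they close: fully open they stand 13 mm farther back than shut.
Start: joints at [-1.369, 0.342, 1.524, -0, 1.275, -0.146], TCP at [0.179, -0.494, 0.231] pointing down, gripper open.
Joint ranges: [-2.53, 2.53], [-0.77, 2.02], [0.04, 2.7], [-1, 4.14], [0.28, 2.66], [-3.11, 3.11]. Speed limits (rad/s): [2.57, 2.57, 3.14, 3.14, 3.14, 3.14].

INTERFACE

Orientations are given as a 3x3 rotation matrix whose columns are the frame's x, y, z axes.
In Python, from workcell import get_obs, camera, camera_info, job_done, silhouettes, spot_point, grasp_offset gives the robot as it stands.
- The arm moves only by the shell command python3 -m jog 'ROWS'. ROWS is JSON, a list of rows, each a list of 5 numbers: the shift along the tool's x, y, z each as a share of 20 cm, from -1 to 1, then the turn about the tool's z as a share of pi/2 rad, from -1 to 1, then the opening, from 0 (shut) to 1 (fully open). In form: [[tx, ty, tz, spin, jaw], ...]. A call has exactly 5 rows; each row shifts and turns the commanded pose from where the row before left it, along the tool's axes as they then stand; what a row does not reach is not made up. A row lasts 1/10 s, in which the tool goes at most 50 mm and 8.59 degrees, less where a joint would pass 70% of its speed; a pose out of reach is approached as far as the arm can. A call with a number of a shift or a turn outside -1 to 1 is refused whole. A call with a gripper value outside its range is refused whole. The fingers move at their own pace and stop on an object; the grip force is fixed at half the most. Time passes only in rows, so rows that do not move let the fingers close, or fill a call up. It gives the time, the measured TCP pose, the force, the opening and the grip force at its end, in the units of the state.
- get_obs(): the state, without advancing time (a new reading comes with each control period).
- camera(name): name is "scene" or "top"; returns (picture, depth): 384x512x3 uint8, red, green, blue; 384x512 float32, m along the optical axis (not along the pixel's ray), 0 where there is no reading.
- camera_info(name): a dict with "K" (3x3 intrinsics, pixels), "distortion" ([k1, k2, p1, p2, k3] as OpenCV has them; the pictures are not rectified), "eye" and "attitude" of the camera in the world. Camera axes: x right, y up, looking along -z (the intrinsics and any distortion apply to the point x, -y, -z); pixel columns grow to the right and rows downward; lengths in m; the calibration is good to about 2 mm. A picture is of the moment at which its call begins. camera_info takes no time and is no camera call.
- job_done(): hands the job in; it is judged then, once.
Trained networks look in the newest picture that a camera, given by its name, has taken for a name from the list of things; names that differ only in an ending like _2 or _b are one class to them, and where a whole thing is asked for, a point or a joint stands for the part that bears it (a point fixed in the world has none). Each returns a list of dicts, best first, with "score" (0 to 1); they miss things now and then, are a little off and sometimes report something else, mostly with a low value. They report only what shows in the picture. A call takes as long as a camera call.
- silhouettes(camera, name): "region" (384x512 bool, what is visible of it) and "pixel" ([column, row] in pixels, amid what is visible of it).
- spot_point(camera, name): "pixel" ([column, row] in pixels: a listed point, or the origin of a listed thing).
The state is a dict: "time_s": time; "joint_positions": joint angles; "joint_vel": joint speeds; "effort": joint torques, N m; "tool_pos": TCP position; "tcp_rot": TCP orientation; "ft_force": force on the tool from outside, world axes, zero at the start; "ft_torque": the same for the moment, N m; "grip_width": finger opening in m; "grip_force": force on a finger pad.
Only numpy, scipy, OpenCV 4.12 (cv2) and the standard library are available. Lean on these libraries where they do the work, as an engineer would, in place of code of your own. Each camera call takes 0.05 s, during which the arm holds its last target. There are 200 camera calls.

TASK

Switch the bead steriliser on with its toggle, then take the metal probes out of the upright holder one at a time, tallest first: hold each one's tip at least half way down the steriliser's well for two seconds and then lay it flat in the steel tray. When all are done, put the loose cover squarely over the well so that it lies flat and closes it, and only then switch the steriliser off. Leave the marker pen in the holder and the other things on the bench where they are.

Things in the scene. Friction and masses are not known exactly. Their poses are not given: they have to be found in the camera images.
- steriliser: bead steriliser: cream box fixed to the bench, 160 (x) x 220 (y) x 60 mm high, with a 90 mm square steel plate flush in its flat top; origin at the centre of its underside, z up. The plate has the well in its middle, centred at local (0, +30) mm. The toggle switch stands on its top at local (0, -80) mm.
- well (a point): centre of the mouth of the steriliser's well, level with its top (60 mm above the bench): a round open hole 44 mm wide and 45 mm deep, with nothing in it
- switch (a joint): angle of the black toggle lever on the steriliser's top: 0 = off, leaning toward the robot side (steriliser's -x) about 0.5 rad from upright; about 1.0 = on, leaning to the steriliser's +x by as much. It stays where it is left and needs only a light push near its tip.
- switch_tip (a point): tip of the toggle lever, about 50 mm from its pivot; it swings in the steriliser's x-z plane
- holder: wooden holder block fixed to the bench, 60 (x) x 180 (y) x 70 mm high, origin at the centre of its underside. Four round sleeves 14 mm wide and 62 mm deep (floor 8 mm above the bench) in a row along its y, 45 mm apart, at y = -67.5, -22.5, +22.5, +67.5 mm; some may be empty
- pen: white marker pen with a black cap, 12 mm thick, 118 mm long, standing in one sleeve of the holder, reaching 56 mm above it; origin at its lower end, z along it. It stays there.
- cover: loose steel cover for the well: disc 64 mm across and 5 mm thick, origin at the centre of its underside, z up; on it a short stem and a black round grip 22 mm across, from 13 to 31 mm above the underside. 0.12 kg.
- tray: loose open steel instrument tray, outside 280 (x) x 190 (y) x 22 mm high, walls and floor 4 mm; origin at the centre of its underside, its long side along its x. 0.6 kg.
- probe_tall: the tall dissecting probe (200 mm long; may be absent): round aluminium handle 12 mm thick from 40 mm to 200 mm, below it a steel shaft 8 mm thick down to the tip; origin at the tip, z along it toward the handle end. 0.03 to 0.055 kg. It stands tip down in one of the holder's sleeves, so its handle reaches 138 mm above the block, and may lean a few degrees.
- probe_middle: the middle dissecting probe (180 mm long; may be absent): round aluminium handle 12 mm thick from 40 mm to 180 mm, below it a steel shaft 8 mm thick down to the tip; origin at the tip, z along it toward the handle end. 0.03 to 0.055 kg. It stands tip down in one of the holder's sleeves, so its handle reaches 118 mm above the block, and may lean a few degrees.
- probe_short: the shortest dissecting probe (160 mm long; may be absent): round aluminium handle 12 mm thick from 40 mm to 160 mm, below it a steel shaft 8 mm thick down to the tip; origin at the tip, z along it toward the handle end. 0.03 to 0.055 kg. It stands tip down in one of the holder's sleeves, so its handle reaches 98 mm above the block, and may lean a few degrees.
- reagent: bystander: amber bottle, 60 mm wide, 130 mm high, origin under its centre
- jar: bystander: glass jar, 70 mm wide, 85 mm high, origin under its centre
- beaker: bystander: empty glass beaker, 70 mm wide, 80 mm high, origin under its centre
- dish: bystander: flat clear dish, 90 mm wide, 18 mm high, origin under its centre
- slidebox: bystander: grey slide box, 80 x 100 x 35 mm, origin under its centre
- weightbox: bystander: dark wooden box, 70 x 110 x 40 mm, origin under its centre

How it is judged:
By the outcome, as a careful person would: the job done as asked, in the order asked, and still so for the second after the job is handed in, with the robot touching nothing.
Of probe_tall, probe_middle, probe_short only 2 to 3 are there at a start; the rules pass over those that are not, and their reading is None.
At some moment in a run one of cover, tray may be knocked a few centimetres aside while the robot is not near it.
It also fails if it takes over 210 s, if anything falls off the work surface, if the arm or the gripper's body presses on something with over 40 N, if the wrist force passes 120 N, or if a joint passes its speed limit or range.

## Working session

There is one attempt and no reset: what is moved stays moved. The work goes in short steps, Python scripts to look and compute and a shell command to move; the robot and the scene stay as the last step left them, time stands still between calls to the robot, and variables do not carry over. Pictures are saved under pics/ and viewed, at most 14 in all, crops included, and the job is handed in when it is done.

```bash
mkdir -p pics
cat > h.py <<'E'
import numpy as np, cv2
from workcell import *
def cam(n):
    i=camera_info(n); return np.array(i["K"],float),np.array(i["distortion"],float),np.array(i["eye"],float),np.array(i["attitude"],float)
def ray(n,px):
    K,D,e,R=cam(n); u=cv2.undistortPoints(np.array(px,float).reshape(-1,1,2),K,D).reshape(-1,2)
    return e,np.c_[u[:,0],-u[:,1],-np.ones(len(u))]@R.T   # depth-scaled
def at_z(n,px,z):
    e,d=ray(n,px); return e+d*((z-e[2])/d[:,2])[:,None]
def pts(n,depth,mask):
    r,c=np.nonzero(mask&(depth>0)); e,d=ray(n,np.c_[c,r]); return e+d*depth[r,c][:,None]
def proj(n,P):
    K,D,e,R=cam(n); q=(np.atleast_2d(P)-e)@R*[1,-1,-1]
    return cv2.projectPoints(q,np.zeros(3),np.zeros(3),K,D)[0].reshape(-1,2)
def save(n,img): cv2.imwrite("pics/"+n+".png",img[:,:,::-1])
E
python3 - <<'E'
from h import *
o=get_obs();print(o["tool_pos"],np.round(o["tcp_rot"],3).tolist(),grasp_offset() if callable(grasp_offset) else grasp_offset,o["grip_width"])
ims=[]
for n in("scene","top"):
    im,d=camera(n);ims.append(im);i=camera_info(n);print(n,np.round(i["eye"],3),np.round(i["attitude"],2).tolist())
    for t in "steriliser holder pen cover tray probe_tall probe_middle probe_short reagent jar beaker dish slidebox weightbox switch".split():
        for s in silhouettes(n,t)[:2]:
            if s["score"]<.3: continue
            P=pts(n,d,s["region"])
            if len(P)==0: continue
            print(t,round(s["score"],2),np.round(s["pixel"]),"med",np.round(np.median(P,0),3),"lo",np.round(np.percentile(P,2,0),3),"hi",np.round(np.percentile(P,98,0),3))
save("s1",ims[0]);save("t1",ims[1])
E
```

```text
[ 0.1788833  -0.49315375  0.230624  ] [[0.94, 0.341, -0.0], [0.341, -0.94, 0.002], [0.0, -0.002, -1.0]] 0.0187 0.08538964309274732
scene [0.898 0.546 1.145] [[-0.83, -0.46, 0.3], [0.55, -0.71, 0.43], [0.01, 0.53, 0.85]]
steriliser 0.55 [226. 209.] med [0.612 0.004 0.059] lo [ 0.528 -0.113  0.001] hi [0.69  0.106 0.096]
holder 0.61 [322. 265.] med [0.49  0.303 0.068] lo [0.423 0.223 0.001] hi [0.549 0.381 0.074]
pen 0.56 [351. 268.] med [0.446 0.356 0.11 ] lo [0.437 0.349 0.07 ] hi [0.448 0.362 0.128]
cover 0.67 [265. 179.] med [ 0.441 -0.051  0.006] lo [ 0.412 -0.082  0.   ] hi [ 0.465 -0.025  0.032]
tray 0.91 [206. 127.] med [ 0.475 -0.345  0.005] lo [ 0.333 -0.452 -0.001] hi [ 0.614 -0.233  0.023]
probe_tall 0.46 [338. 256.] med [0.471 0.319 0.146] lo [0.464 0.312 0.067] hi [0.473 0.323 0.208]
reagent 0.76 [236. 290.] med [0.729 0.225 0.087] lo [0.697 0.195 0.008] hi [0.752 0.243 0.132]
jar 0.92 [159. 180.] med [ 0.722 -0.189  0.067] lo [ 0.688 -0.237  0.002] hi [ 0.751 -0.172  0.089]
beaker 0.75 [356. 243.] med [0.347 0.294 0.047] lo [0.329 0.266 0.001] hi [0.393 0.328 0.08 ]
dish
[... 1133 characters left out ...]
 [0.471 0.32  0.208]
reagent 0.86 [169. 143.] med [0.707 0.205 0.086] lo [0.691 0.182 0.004] hi [0.734 0.236 0.131]
beaker 0.87 [145. 281.] med [0.361 0.307 0.034] lo [0.33  0.261 0.001] hi [0.392 0.327 0.081]
dish 0.73 [107. 166.] med [0.689 0.396 0.017] lo [0.65  0.357 0.01 ] hi [0.73  0.435 0.02 ]
slidebox 0.85 [375. 131.] med [ 0.702 -0.372  0.034] lo [ 0.66  -0.426  0.007] hi [ 0.75  -0.321  0.038]
weightbox 0.82 [194. 282.] med [0.341 0.178 0.039] lo [0.305 0.124 0.028] hi [0.379 0.231 0.043]
switch 0.48 [287. 170.] med [ 0.581 -0.087  0.137] lo [ 0.572 -0.098  0.13 ] hi [ 0.592 -0.076  0.142]
switch 0.35 [141. 234.] med [0.474 0.289 0.069] lo [0.412 0.213 0.002] hi [0.543 0.371 0.073]
```

View pics/s1.png

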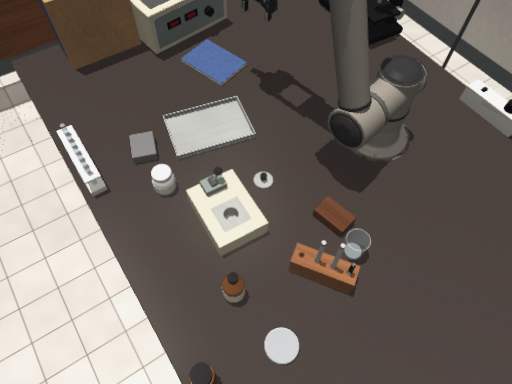

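View pics/t1.png

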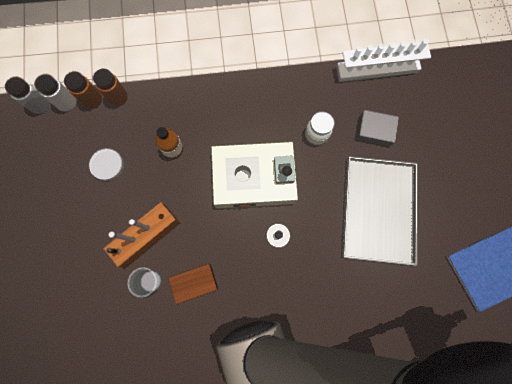

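```bash
cat >> h.py <<'E'
def cloud(xr,yr,zr,cams=("scene","top")):
    out=[]
    for n in cams:
        im,d=camera(n);P=pts(n,d,np.ones(d.shape,bool))
        m=np.all([(P[:,k]>r[0])&(P[:,k]<r[1]) for k,r in enumerate((xr,yr,zr))],0);out.append(P[m])
    return out
def rect(P):
    (c,s,a)=cv2.minAreaRect((P[:,:2]*1000).astype(np.float32)); return np.round(c,1),np.round(s,1),round(a,1)
E
python3 - <<'E'
from h import *
C=cloud((.2,.85),(-.5,.5),(-.01,.3))
def sub(xr,yr,zr):
    r=[]
    for P in C:
        m=np.all([(P[:,k]>q[0])&(P[:,k]<q[1]) for k,q in enumerate((xr,yr,zr))],0);r.append(P[m])
    return r
for n,b in dict(ster=((.5,.72),(-.13,.13),(.055,.066)),hold=((.40,.57),(.2,.4),(.066,.076)),tray=((.3,.65),(-.48,-.2),(.012,.03)),cover=((.39,.49),(-.1,0),(.003,.009)),grip=((.39,.49),(-.1,0),(.015,.04)),sw=((.5,.7),(-.13,-.03),(.1,.16)),swb=((.5,.7),(-.13,-.03),(.066,.1))).items():
    for P in sub(*b):
        if len(P)>5: print(n,len(P),rect(P),"med",np.round(np.median(P,0),4),"zmax",P[:,2].max().round(4))
# vertical things above holder
for z in np.arange(.08,.215,.015):
    for k,P in enumerate(sub((.4,.57),(.2,.4),(z,z+.015))):
        if len(P)<3: continue
        import scipy.cluster.hierarchy as H
        l=H.fcluster(H.linkage(P[:,:2]),.015,'distance')
        print(round(z,3),k,[(np.round(P[l==i].mean(0),3).tolist(),int((l==i).sum())) for i in set(l) if (l==i).sum()>2])
for n in("scene","top"):
    camera(n)
    for t,z in(("switch_tip",.139),("well",.06),("probe_tall",.008),("cover",0),("tray",0),("holder",0),("steriliser",0)):
        for s in spot_point(n,t)[:1]: print(n,t,round(s["score"],2),np.round(at_z(n,s["pixel"],z)[0],4))
im,_=camera("scene");save("c1",cv2.resize(im[220:310,270:390],None,fx=6,fy=6))
E
```

```text
ster 3013 (array([607.1,  -7.9]), array([225. , 164.3]), 86.6) med [0.6133 0.0037 0.0594] zmax 0.0659
ster 4049 (array([608.3,  -9.2]), array([220.4, 161.2]), 86.6) med [ 0.6041 -0.0009  0.0595] zmax 0.0659
hold 1148 (array([479.7, 299.1]), array([ 63.6, 178.9]), 34.1) med [0.4818 0.2997 0.0691] zmax 0.0757
hold 1471 (array([479.9, 297.1]), array([ 62. , 180.6]), 33.8) med [0.4791 0.2947 0.0695] zmax 0.0756
tray 538 (array([ 474.6, -342.8]), array([199.9, 283.2]), 77.0) med [ 0.4711 -0.3127  0.019 ] zmax 0.0298
tray 794 (array([ 475.5, -342. ]), array([191.9, 281.2]), 77.2) med [ 0.4733 -0.3697  0.0206] zmax 0.0264
cover 221 (array([440.4, -50.7]), array([97.3, 98.9]), 89.1) med [ 0.444  -0.0501  0.0048] zmax 0.009
cover 331 (array([439.6, -49.3]), array([94.3, 97.8]), 88.5) med [ 0.4382 -0.0553  0.0048] zmax 0.0089
grip 43 (array([438.4, -54.6]), array([24.3, 16.3]), 57.8) med [ 0.4394 -0.0535  0.0306] zmax 0.0384
grip 54 (array([438.8, -55.6]), array([18.7, 18.6]), 82.7) med [ 0.4389 -0.0558  0.0305] zmax 0.0348
sw 76 (array([584.5, -85.6]), array([21.3, 27.8]), 76.7) med [ 0.5868 
[... 1582 characters left out ...]
 ([0.493, 0.277, 0.187], 23)]
0.2 0 [([0.468, 0.318, 0.206], 23)]
0.2 1 [([0.467, 0.316, 0.206], 29)]
scene switch_tip 0.64 [ 0.5833 -0.0779  0.139 ]
scene well 0.9 [0.6035 0.0267 0.06  ]
scene probe_tall 0.73 [ 0.4803 -0.3452  0.008 ]
scene cover 0.58 [ 0.4302 -0.0562  0.    ]
scene tray 0.77 [ 0.4626 -0.3425  0.    ]
scene holder 0.77 [0.4795 0.2997 0.    ]
scene steriliser 0.97 [ 0.6047 -0.008   0.    ]
top switch_tip 0.65 [ 0.5764 -0.0873  0.139 ]
top well 0.68 [0.6174 0.0217 0.06  ]
top probe_tall 0.54 [0.4748 0.3151 0.008 ]
top cover 0.7 [ 0.4314 -0.0526  0.    ]
top tray 0.96 [ 0.4682 -0.3347  0.    ]
top holder 0.75 [0.4773 0.3006 0.    ]
top steriliser 0.62 [ 0.5965 -0.0103  0.    ]
```

View pics/c1.png

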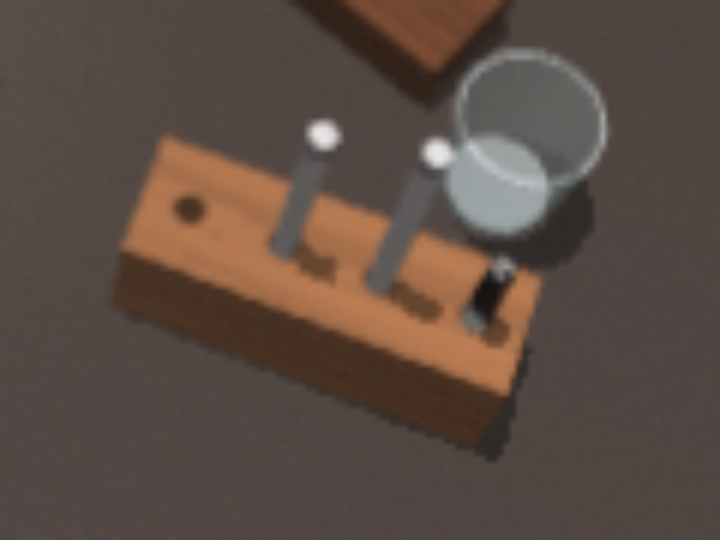

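```bash
cat > d.py <<'E'
# usage: d.py x y z [yaw_deg]: what remains to a TCP target: spin share, then tool-axis shares (as tool stands now)
import sys; from h import *
a=list(map(float,sys.argv[1:])); o=get_obs(); R=np.array(o["tcp_rot"]); p=np.array(o["tool_pos"])
yaw=np.degrees(np.arctan2(R[1,0],R[0,0])); print("t",round(o["time_s"],2),"tcp",p.round(4),"yaw",yaw.round(2),"F",np.round(o["ft_force"],1),"w",round(o["grip_width"],4),"gf",round(o["grip_force"],1),"j6",round(o["joint_positions"][5],2))
if len(a)>2: print("shares",(R.T@(np.array(a[:3])-p)/.2).round(3), "spin",round((yaw-a[3])/90,3) if len(a)>3 else "")
E
python3 -m jog '[[0,0,0,0.074,0],[0,0,0,0.074,0],[0,0,0,0.074,0],[0,0,0,0,0],[0,0,0,0,0]]' 
python3 -m jog '[[0.12,-0.135,0,0,0],[0.12,-0.135,0,0,0],[0.12,-0.135,0,0,0],[0.12,-0.135,0,0,0],[0.12,-0.135,0,0,0]]'
python3 -m jog '[[0.12,-0.135,0,0,0],[0.12,-0.135,0,0,0],[0.12,-0.135,0,0,0],[0.12,-0.135,0,0,0],[0.12,-0.135,0,0,0]]'
python3 d.py 0.54 -0.087 0.118 0
```

```text
time_s: 3.05
tool_pos: [0.179, -0.4936, 0.2313]
tcp_rot: [[1.0, 0.002, 0.0], [0.002, -1.0, -0.0], [0.0, 0.0, -1.0]]
ft_force: [-0.8, 0.4, -0.5]
grip_width: 0.0122
grip_force: 0.0
time_s: 3.55
tool_pos: [0.2998, -0.3576, 0.2314]
tcp_rot: [[1.0, 0.002, 0.0], [0.002, -1.0, -0.0], [0.0, 0.0, -1.0]]
ft_force: [-0.3, -0.4, -0.0]
grip_width: 0.0001
grip_force: 0.0
time_s: 4.05
tool_pos: [0.4201, -0.2226, 0.2315]
tcp_rot: [[1.0, 0.002, 0.0], [0.002, -1.0, -0.0], [0.0, 0.0, -1.0]]
ft_force: [0.3, -1.0, -0.0]
grip_width: 0.0001
grip_force: 0.0
t 4.05 tcp [ 0.4201 -0.2226  0.2315] yaw 0.1 F [ 0.3 -1.  -0. ] w 0.0001 gf 0.0 j6 0.92
shares [ 0.601 -0.677  0.567] spin 0.001
```

```bash
python3 -m jog '[[0.12,-0.135,0,0,0],[0.12,-0.135,0,0,0],[0.12,-0.135,0,0,0],[0.12,-0.135,0,0,0],[0.12,-0.135,0,0,0]]' >/dev/null
python3 -m jog '[[0,0,0.14,0,0],[0,0,0.14,0,0],[0,0,0.14,0,0],[0,0,0.14,0,0],[0,0,0,0,0]]' 
python3 -m jog '[[0.05,0,0,0,0],[0.05,0,0,0,0],[0.05,0,0,0,0],[0.05,0,0,0,0],[0.05,0,0,0,0]]' 
python3 -m jog '[[0.02,0,0,0,0],[0.02,0,0,0,0],[0.01,0,0,0,0],[0.01,0,0,0,0],[0,0,0,0,0]]'
python3 - <<'E'
from h import *
for P in cloud((.54,.7),(-.13,-.05),(.08,.16)): print(rect(P))
im,_=camera("scene");save("c2",cv2.resize(im[130:250,160:300],None,fx=5,fy=5))
E
```

```text
time_s: 5.05
tool_pos: [0.537, -0.0882, 0.1159]
tcp_rot: [[1.0, 0.001, -0.007], [0.001, -1.0, 0.002], [-0.007, -0.002, -1.0]]
ft_force: [-0.3, 0.2, -0.8]
grip_width: 0.0004
grip_force: 0.0
time_s: 5.55
tool_pos: [0.5906, -0.0891, 0.1201]
tcp_rot: [[1.0, -0.001, 0.001], [-0.001, -1.0, -0.001], [0.001, 0.001, -1.0]]
ft_force: [-2.0, -0.6, 1.0]
grip_width: -0.0001
grip_force: 0.8
time_s: 6.05
tool_pos: [0.6013, -0.0889, 0.1191]
tcp_rot: [[1.0, -0.001, -0.0], [-0.001, -1.0, 0.0], [-0.0, -0.0, -1.0]]
ft_force: [-0.0, -0.8, -0.7]
grip_width: 0.0
grip_force: 0.3
(array([601.2, -86.9]), array([50. , 71.4]), 82.8)
(array([0., 0.]), array([0., 0.]), 0.0)
```

View pics/c2.png

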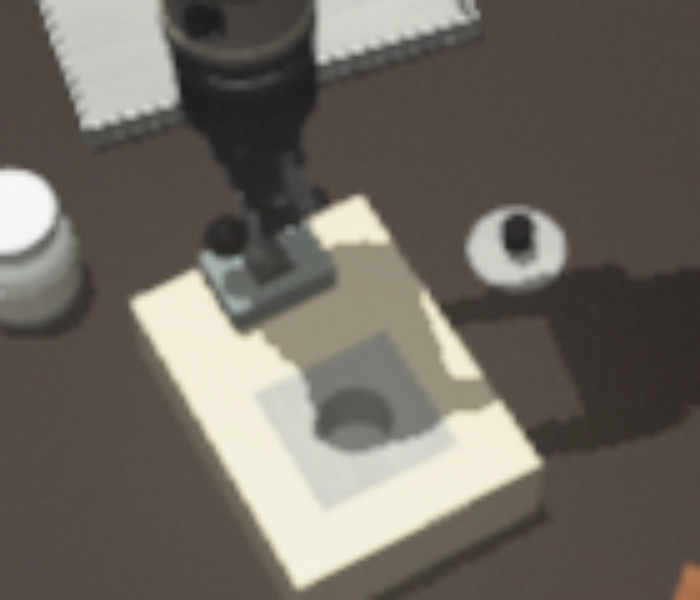

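```bash
python3 -m jog '[[0.01,0,0,0,0],[0.01,0,0,0,0],[0.01,0,0,0,0],[0.01,0,0,0,0],[0,0,0,0,0]]' 
python3 -m jog '[[-0.05,0,0,0,0],[-0.05,0,0,0,0],[-0.05,0,0,0,0],[0,0,-0.2,0,1],[0,0,-0.2,0,1]]'
python3 - <<'E'
from h import *
for P in cloud((.54,.7),(-.13,-.05),(.11,.16)):
    P=P[P[:,2]<.155]
    if len(P): print(rect(P),np.median(P,0))
E
python3 d.py 0.468 0.317 .26 33.9
```

```text
time_s: 6.7
tool_pos: [0.6034, -0.0888, 0.1189]
tcp_rot: [[1.0, -0.001, -0.014], [-0.001, -1.0, 0.001], [-0.014, -0.001, -1.0]]
ft_force: [-23.7, -0.8, 12.4]
grip_width: -0.0001
grip_force: 11.9
time_s: 7.2
tool_pos: [0.5788, -0.0888, 0.1996]
tcp_rot: [[1.0, -0.001, -0.002], [-0.001, -1.0, 0.001], [-0.002, -0.001, -1.0]]
ft_force: [1.6, -1.2, 0.7]
grip_width: 0.0284
grip_force: 0.0
(array([626. , -87.8]), array([20.7, 23.8]), 58.9) [ 0.62685311 -0.08497048  0.13444632]
t 7.3 tcp [ 0.5826 -0.0897  0.2057] yaw -0.05 F [ 0.5 -1.2  0.1] w 0.0434 gf 0.0 j6 1.29
shares [-0.571 -2.032 -0.285] spin -0.377
```

```bash
python3 -m jog '[[0,0,-0.1,-0.0918,1],[0,0,-0.1,-0.0918,1],[0,0,-0.1,-0.0918,1],[0,0,0,-0.0918,1],[0,0,0,-0.0918,1]]' >/dev/null
python3 -m jog '[[0,0,0,-0.0918,0.5],[0,0,0,-0.0918,0.5],[0,0,0,-0.0918,0.5],[0,0,0,-0.0918,0.5],[0,0,0,-0.0918,0.5]]' >/dev/null
python3 -m jog '[[0,0,0,-0.0918,0.5],[0,0,0,-0.0918,0.5],[0,0,0,-0.0918,0.5],[0,0,0,-0.0918,0.5],[0,0,0,-0.0918,0.5]]' >/dev/null
python3 -m jog '[[0.2,0.066,0,0,0.5],[0.2,0.066,0,0,0.5],[0.2,0.066,0,0,0.5],[0.2,0.066,0,0,0.5],[0.2,0.066,0,0,0.5]]'
python3 -m jog '[[0.2,0.066,0,0,0.5],[0.2,0.066,0,0,0.5],[0.2,0.066,0,0,0.5],[0.2,0.066,0,0,0.5],[0,0,0,0,0.5]]' >/dev/null
python3 d.py 0.468 0.317 .149 123.9
```

```text
time_s: 9.3
tool_pos: [0.5222, 0.1155, 0.2591]
tcp_rot: [[-0.557, 0.83, 0.001], [0.83, 0.557, 0.0], [-0.0, 0.001, -1.0]]
ft_force: [0.1, 0.9, 0.1]
grip_width: 0.0431
grip_force: 0.0
t 9.8 tcp [0.4756 0.2806 0.259 ] yaw 124.19 F [-0.2 -1.5  0.4] w 0.0429 gf 0.0 j6 -0.2
shares [0.171 0.07  0.55 ] spin 0.003
```

```bash
python3 -m jog '[[0.085,0.035,0,0.003,0.5],[0.086,0.035,0,0,0.5],[0,0,0.1,0,0.5],[0,0,0.15,0,0.5],[0,0,0.15,0,0.5]]' >/dev/null
python3 -m jog '[[0,0,0.1,0,0.5],[0,0,0.05,0,0.5],[0,0,0,0,0.5],[0,0,0,0,0],[0,0,0,0,0]]'
python3 -m jog '[[0,0,0,0,0],[0,0,0,0,0],[0,0,0,0,0],[0,0,0,0,0],[0,0,0,0,0]]'
python3 d.py 0.468 0.317 .149 123.9
```

```text
time_s: 10.8
tool_pos: [0.4708, 0.3126, 0.1506]
tcp_rot: [[-0.553, 0.833, 0.002], [0.833, 0.553, 0.001], [-0.0, 0.003, -1.0]]
ft_force: [0.8, 0.1, -0.7]
grip_width: 0.0147
grip_force: 0.0
time_s: 11.3
tool_pos: [0.4704, 0.3125, 0.1506]
tcp_rot: [[-0.554, 0.833, 0.002], [0.833, 0.554, 0.001], [-0.001, 0.002, -1.0]]
ft_force: [-1.3, -1.4, 7.2]
grip_width: 0.0104
grip_force: 58.4
t 11.3 tcp [0.4704 0.3125 0.1506] yaw 123.61 F [-1.3 -1.4  7.2] w 0.0104 gf 58.4 j6 -0.14
shares [0.025 0.003 0.008] spin -0.003
```

```bash
python3 -m jog '[[0,0,-0.1,0,0],[0,0,-0.2,0,0],[0,0,-0.2,0,0],[0,0,-0.2,0,0],[0,0,-0.2,0,0]]'
cat > well.py <<'E'
from h import *
for n in("scene","top"):
    im,d=camera(n); r,c=np.mgrid[0:384,0:512]; px=np.c_[c.ravel(),r.ravel()]
    e,D=ray(n,px); Q=e+D*((.06-e[2])/D[:,2])[:,None]; P=e+D*d.ravel()[:,None]
    m=(np.hypot(Q[:,0]-.609,Q[:,1]-.022)<.032)&(P[:,2]<.056)
    print(n,m.sum(),cv2.minEnclosingCircle((Q[m,:2]*1000).astype(np.float32)),Q[m].mean(0).round(4))
E
python3 well.py; python3 d.py .609 .022 .345 123.9
```

```text
time_s: 11.8
tool_pos: [0.4697, 0.3124, 0.3313]
tcp_rot: [[-0.554, 0.833, 0.001], [0.833, 0.554, 0.0], [-0.0, 0.001, -1.0]]
ft_force: [0.6, 0.8, -0.8]
grip_width: 0.0107
grip_force: 58.5
scene 163 ((613.7264404296875, 22.8892765045166), 28.10557746887207) [0.6093 0.0234 0.06  ]
top 204 ((609.716796875, 16.960437774658203), 25.744916915893555) [0.6097 0.0206 0.06  ]
t 11.9 tcp [0.4717 0.3133 0.3359] yaw 123.62 F [ 0.6  0.4 -1. ] w 0.0106 gf 58.6 j6 -0.14
shares [-1.593 -0.234 -0.046] spin -0.003
```

```bash
python3 -m jog '[[-0.162,-0.0233,0,0,0],[-0.162,-0.0233,0,0,0],[-0.162,-0.0233,0,0,0],[-0.162,-0.0233,0,0,0],[-0.162,-0.0233,0,0,0]]' >/dev/null
python3 -m jog '[[-0.162,-0.0233,0,0,0],[-0.162,-0.0233,0,0,0],[-0.162,-0.0233,0,0,0],[-0.162,-0.0233,0,0,0],[-0.162,-0.0233,0,0,0]]' >/dev/null
python3 -m jog '[[0,0,0.1,0,0],[0,0,0.15,0,0],[0,0,0.15,0,0],[0,0,0.1,0,0],[0,0,0,0,0]]'
cat > probe.py <<'E'
from h import *
o=get_obs(); p=o["tool_pos"]
for k,P in enumerate(cloud((p[0]-.12,p[0]+.12),(p[1]-.12,p[1]+.12),(.07,p[2]-.01))):
    if len(P)<10: continue
    a=P[:,2]; z0=a.min(); print(k,len(P),"zmin",z0.round(4),[np.r_[P[(a>=z)&(a<z+.02)].mean(0),((a>=z)&(a<z+.02)).sum()].round(4).tolist() for z in np.arange(z0,p[2]-.02,.03) if ((a>=z)&(a<z+.02)).sum()>3])
E
python3 probe.py; python3 d.py .609 .022 .25 123.9
```

```text
time_s: 13.4
tool_pos: [0.6087, 0.0169, 0.2256]
tcp_rot: [[-0.553, 0.833, -0.007], [0.833, 0.553, 0.001], [0.004, -0.005, -1.0]]
ft_force: [0.1, -0.4, -1.0]
grip_width: 0.0103
grip_force: 58.6
0 378 zmin 0.0704 [[0.6146, -0.072, 0.0826, 184.0], [0.6091, -0.0363, 0.1099, 18.0], [0.6207, -0.0584, 0.1369, 58.0], [0.6053, 0.0245, 0.1692, 21.0], [0.607, 0.0251, 0.2013, 17.0]]
t 13.5 tcp [0.6106 0.0168 0.2296] yaw 123.61 F [0.6 0.2 1.3] w 0.0104 gf 58.6 j6 -0.68
shares [ 0.026  0.008 -0.102] spin -0.003
```

```bash
Z='[[0,0,0,0,0],[0,0,0,0,0],[0,0,0,0,0],[0,0,0,0,0],[0,0,0,0,0]]'
python3 -m jog '[[-0.017,0.025,0,0,0],[0,0,0.1,0,0],[0,0,0.1,0,0],[0,0,0.07,0,0],[0,0,0.04,0,0]]' 
python3 -m jog '[[0,0,0,0,0],[0,0,0,0,0],[0,0,0,0,0],[0,0,0,0,0],[0,0,0,0,0]]' >/dev/null
python3 -m jog '[[0,0,0,0,0],[0,0,0,0,0],[0,0,0,0,0],[0,0,0,0,0],[0,0,0,0,0]]' >/dev/null
python3 - <<'E'
from h import *
im,_=camera("scene");save("c3",cv2.resize(im[130:250,160:300],None,fx=5,fy=5))
E
python3 -m jog '[[0,0,0,0,0],[0,0,0,0,0],[0,0,0,0,0],[0,0,0,0,0],[0,0,0,0,0]]' >/dev/null
python3 -m jog '[[0,0,0,0,0],[0,0,0,0,0],[0,0,0,0,0],[0,0,0,0,0],[0,0,0,0,0]]' >/dev/null
python3 -m jog '[[0,0,0,0,0],[0,0,0,0,0],[0,0,0,0,0],[0,0,0,0,0],[0,0,0,0,0]]'
```

```text
time_s: 14.0
tool_pos: [0.6171, 0.0167, 0.1673]
tcp_rot: [[-0.554, 0.833, 0.001], [0.833, 0.554, -0.0], [-0.001, 0.001, -1.0]]
ft_force: [0.0, -0.2, -0.7]
grip_width: 0.0104
grip_force: 58.6
time_s: 16.55
tool_pos: [0.6165, 0.0167, 0.1673]
tcp_rot: [[-0.553, 0.833, -0.0], [0.833, 0.553, -0.0], [-0.0, -0.0, -1.0]]
ft_force: [0.8, -0.8, -0.4]
grip_width: 0.0108
grip_force: 58.6
```

View pics/c3.png

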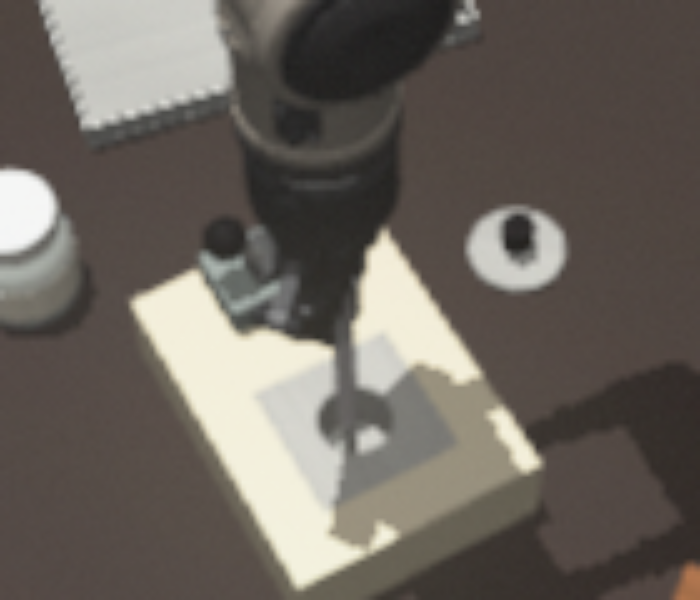

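```bash
python3 -m jog '[[0,0,-0.06,0,0],[0,0,-0.04,0,0],[0.03,0,0,0,0],[0.03,0,0,0,0],[0.03,0,0,0,0]]' 
python3 -m jog '[[0.042,0,0.003,0,0],[0.042,0,0.003,0,0],[0.042,0,0.005,0,0],[0,0,0,0,0],[0,0,0,0,0]]' 
python3 -m jog '[[0.041,0,0.009,0,0],[0.041,0,0.011,0,0],[0.04,0,0.013,0,0],[0,0,0,0,0],[0,0,0,0,0]]' 
python3 probe.py
python3 - <<'E'
from h import *
im,_=camera("scene");save("c4",cv2.resize(im[130:250,160:300],None,fx=5,fy=5))
E
```

```text
time_s: 17.05
tool_pos: [0.6059, 0.0323, 0.1871]
tcp_rot: [[-0.554, 0.833, -0.001], [0.833, 0.554, 0.0], [0.0, -0.0, -1.0]]
ft_force: [0.0, 0.9, -0.6]
grip_width: 0.0102
grip_force: 58.6
time_s: 17.55
tool_pos: [0.5923, 0.0531, 0.185]
tcp_rot: [[-0.554, 0.833, -0.0], [0.833, 0.554, 0.0], [0.0, -0.0, -1.0]]
ft_force: [0.7, -0.9, 0.3]
grip_width: 0.0106
grip_force: 59.0
time_s: 18.05
tool_pos: [0.5788, 0.0734, 0.1783]
tcp_rot: [[-0.554, 0.833, -0.001], [0.833, 0.554, 0.0], [0.001, -0.0, -1.0]]
ft_force: [0.8, -1.1, -0.2]
grip_width: 0.0103
grip_force: 60.2
0 61 zmin 0.072 [[0.6006, 0.0486, 0.0838, 13.0], [0.5954, 0.0544, 0.1129, 16.0], [0.5904, 0.0616, 0.1421, 16.0]]
```

View pics/c4.png

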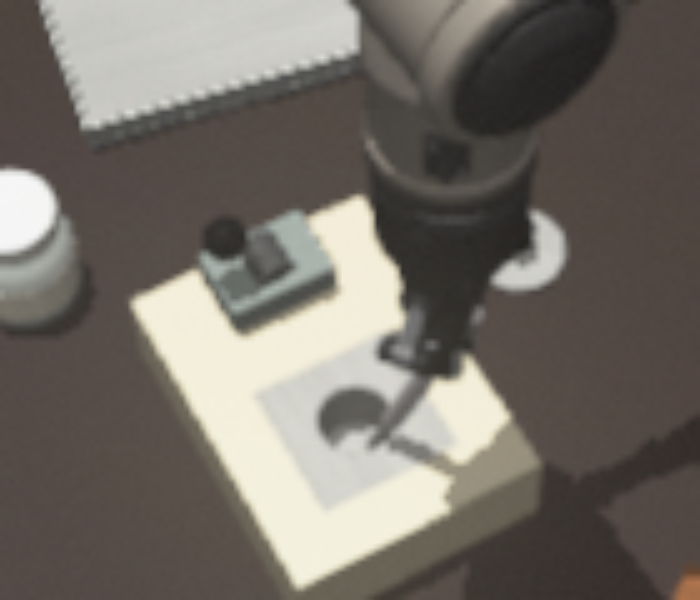

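```bash
python3 -m jog '[[0.058,0,0.024,0,0],[0.056,0,0.029,0,0],[0.053,0,0.034,0,0],[0,0,0,0,0],[0,0,0,0,0]]' 
python3 -m jog '[[0.049,0,0.039,0,0],[0.046,0,0.043,0,0],[0.043,0,0.047,0,0],[0,0,0,0,0],[0,0,0,0,0]]' 
python3 probe.py
python3 -m jog '[[0,0,-0.15,0,0],[0,0,-0.2,0,0],[0,0,-0.2,0,0],[0,0,-0.1,0,0],[0,0,0,0,0]]' 
python3 probe.py;python3 d.py .475 -.343 .25 167
```

```text
time_s: 18.7
tool_pos: [0.5596, 0.1016, 0.1605]
tcp_rot: [[-0.554, 0.832, -0.002], [0.832, 0.554, 0.001], [0.002, -0.002, -1.0]]
ft_force: [0.2, 0.2, -0.3]
grip_width: 0.0107
grip_force: 61.9
time_s: 19.2
tool_pos: [0.5447, 0.124, 0.1347]
tcp_rot: [[-0.554, 0.833, -0.002], [0.833, 0.554, -0.0], [0.001, -0.002, -1.0]]
ft_force: [-0.4, -1.5, 1.4]
grip_width: 0.0104
grip_force: 58.7
0 130 zmin 0.0701 [[0.5447, 0.1675, 0.0751, 70.0], [0.5768, 0.0805, 0.1094, 36.0]]
1 83 zmin 0.0701 [[0.5825, 0.09, 0.0787, 38.0], [0.5775, 0.0736, 0.1078, 25.0]]
time_s: 19.8
tool_pos: [0.5466, 0.124, 0.2686]
tcp_rot: [[-0.553, 0.833, 0.006], [0.833, 0.553, 0.001], [-0.002, 0.006, -1.0]]
ft_force: [0.3, -0.0, -1.1]
grip_width: 0.0101
grip_force: 59.2
0 166 zmin 0.07 [[0.5123, 0.2306, 0.0712, 47.0], [0.603, 0.0422, 0.1993, 22.0], [0.5869, 0.068, 0.23, 34.0]]
1 157 zmin 0.07 [[0.5326, 0.2325, 0.0711, 24.0], [0.6, 0.0417, 0.1998, 25.0], [0.5821, 0.0676, 0.2303, 45.0]]
t 19.9 tcp [0.5449 0.1238 0.2646] yaw 123.59 F [ 0.  -0.4 -1.3] w 0.0105 gf 59.2 j6 -0.5
shares [-1.751 -1.583  0.072] spin -0.482
```

```bash
python3 -m jog '[[0,0,-0.1,-0.0803,0],[0,0,-0.1,-0.0803,0],[0,0,0,-0.0803,0],[0,0,0,-0.0803,0],[0,0,0,-0.0803,0]]' >/dev/null
python3 -m jog '[[0,0,0,-0.0803,0],[0,0,0,0,0],[0,0,0,0,0],[0,0,0,0,0],[0,0,0,0,0]]' >/dev/null
cat > tray.py <<'E'
from h import *
for P in cloud((.25,.75),(-.55,-.17),(.012,.03),("scene","top")):
    P=P[~((P[:,0]>.65)&(P[:,1]>-.45))]
    print("tray",rect(P),len(P))
for P in cloud((.35,.55),(-.15,.05),(.024,.036),("scene","top")):
    if len(P): print("grip",np.median(P,0).round(4),len(P))
E
python3 tray.py;python3 d.py .459 -.375 .25 167
```

```text
tray (array([ 440.7, -412.8]), array([349.2, 317.7]), 76.7) 671
tray (array([ 440.3, -414. ]), array([348.2, 319.9]), 77.2) 1295
grip [ 0.4383 -0.0551  0.0302] 36
grip [ 0.4471 -0.0541  0.0304] 95
t 21.1 tcp [0.5453 0.1238 0.3053] yaw 166.94 F [ 0.   0.5 -0.1] w 0.0106 gf 59.1 j6 -1.26
shares [-0.143 -2.527  0.277] spin -0.001
```

```bash
python3 -m jog '[[-0.011,-0.194,0,0,0],[-0.011,-0.194,0,0,0],[-0.011,-0.194,0,0,0],[-0.011,-0.194,0,0,0],[-0.011,-0.194,0,0,0]]' >/dev/null
python3 -m jog '[[-0.011,-0.194,0,0,0],[-0.011,-0.194,0,0,0],[-0.011,-0.194,0,0,0],[-0.011,-0.194,0,0,0],[-0.011,-0.194,0,0,0]]' >/dev/null
python3 -m jog '[[-0.011,-0.194,0,0,0],[-0.011,-0.194,0,0,0],[-0.011,-0.194,0,0,0],[0,0,0.1,0,0],[0,0,0.15,0,0]]'
cat > tray.py <<'E'
from h import *
for n in("scene","top"):
    im,d=camera(n)
    for s in silhouettes(n,"tray")[:1]:
        P=pts(n,d,cv2.dilate(s["region"].astype(np.uint8),np.ones((3,3)))>0);P=P[(P[:,2]>.012)&(P[:,2]<.03)&(P[:,1]<-.2)]; print("tray",round(s["score"],2),rect(P),len(P))
for P in cloud((.35,.55),(-.15,.05),(.024,.036),("scene","top")):
    if len(P): print("grip",np.median(P,0).round(4),len(P))
E
python3 tray.py;python3 probe.py;python3 d.py .459 -.375 .15 167
```

```text
time_s: 22.6
tool_pos: [0.4596, -0.3762, 0.2561]
tcp_rot: [[-0.974, 0.228, 0.003], [0.228, 0.974, -0.003], [-0.004, -0.002, -1.0]]
ft_force: [-0.3, -0.5, -0.0]
grip_width: 0.0101
grip_force: 59.0
tray 0.73 (array([ 474.5, -343.1]), array([199.8, 283.7]), 77.4) 537
tray 0.95 (array([ 475.7, -341.9]), array([191.1, 280.9]), 77.1) 784
grip [ 0.439  -0.0548  0.031 ] 37
grip [ 0.4471 -0.0528  0.0303] 93
0 118 zmin 0.1648 [[0.5689, -0.3979, 0.176, 18.0], [0.5413, -0.3896, 0.2051, 32.0], [0.5103, -0.3825, 0.2355, 33.0]]
1 131 zmin 0.1676 [[0.5682, -0.3961, 0.1781, 28.0], [0.5403, -0.3883, 0.2072, 44.0], [0.5146, -0.3833, 0.2338, 24.0]]
t 23.0 tcp [ 0.4601 -0.3743  0.2571] yaw 167.0 F [-0.4  0.2  0.2] w 0.0102 gf 59.0 j6 -2.16
shares [ 0.006 -0.004  0.535] spin -0.0
```

```bash
python3 -m jog '[[0,0,0.15,0,0],[0,0,0.2,0,0],[0,0,0.2,0,0],[0,0,0.15,0,0],[0,0,0.08,0,0]]'
python3 -m jog '[[0.033,0,0.037,0,0],[0.032,0,0.037,0,0],[0.028,0,0.04,0,0],[0.027,0,0.04,0,0],[0,0,0,0,0]]'
python3 -m jog '[[0.023,0,0.043,0,0],[0.022,0,0.043,0,0],[0.018,0,0.046,0,0],[0.017,0,0.046,0,0],[0,0,0,0,0]]'
python3 probe.py
python3 - <<'E'
from h import *
im,_=camera("scene");save("c5",cv2.resize(im[60:200,130:300],None,fx=4,fy=4))
E
```

```text
time_s: 23.5
tool_pos: [0.459, -0.3733, 0.0974]
tcp_rot: [[-0.974, 0.225, -0.002], [0.225, 0.974, 0.002], [0.002, 0.001, -1.0]]
ft_force: [-2.3, 1.2, 4.1]
grip_width: 0.0101
grip_force: 59.1
time_s: 24.0
tool_pos: [0.4348, -0.3683, 0.0681]
tcp_rot: [[-0.974, 0.226, -0.001], [0.226, 0.974, 0.001], [0.002, 0.001, -1.0]]
ft_force: [-1.9, 2.1, 3.9]
grip_width: 0.0102
grip_force: 58.4
time_s: 24.5
tool_pos: [0.4193, -0.3642, 0.0312]
tcp_rot: [[-0.974, 0.226, -0.002], [0.226, 0.974, 0.002], [0.003, 0.002, -1.0]]
ft_force: [-2.0, -0.3, 1.7]
grip_width: 0.0102
grip_force: 58.4
```

View pics/c5.png

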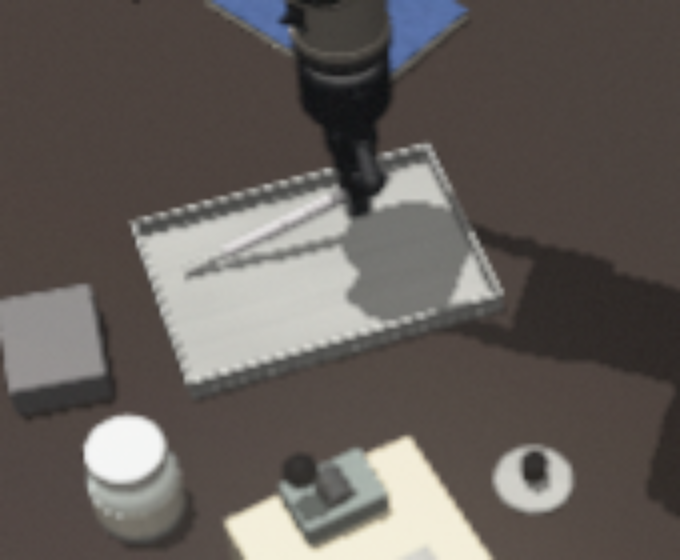

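```bash
python3 -m jog '[[0.012,0,0.03,0,0],[0.011,0,0.03,0,0],[0,0,0.025,0,0],[0,0,0,0,0],[0,0,0,0,0]]'
python3 -m jog '[[0,0,0,0,0.3],[0,0,0,0,0.3],[0,0,0,0,0.3],[0,0,0,0,0.3],[0,0,0,0,0.3]]'
python3 -m jog '[[0,0,-0.05,0,0.4],[0,0,-0.1,0,0.4],[0,0,-0.2,0,0.4],[0,0,-0.25,0,0.4],[0,0,-0.25,0,0.4]]'
python3 -m jog '[[0,0,-0.25,0,0.4],[0,0,-0.2,0,0.4],[0,0,0,0,0.5],[0,0,0,0,0.5],[0,0,0,0,0.5]]'>/dev/null
python3 d.py .4923 .2793 .28 123.9;python3 tray.py
python3 - <<'E'
from h import *
im,_=camera("scene");save("c6",cv2.resize(im[60:200,130:300],None,fx=4,fy=4))
E
```

```text
time_s: 25.15
tool_pos: [0.4157, -0.3637, 0.0156]
tcp_rot: [[-0.974, 0.225, -0.001], [0.225, 0.974, 0.001], [0.001, 0.001, -1.0]]
ft_force: [-1.2, 0.5, 2.3]
grip_width: 0.0101
grip_force: 58.4
time_s: 25.65
tool_pos: [0.416, -0.364, 0.0159]
tcp_rot: [[-0.974, 0.225, -0.0], [0.225, 0.974, -0.0], [-0.0, -0.0, -1.0]]
ft_force: [-0.0, 0.2, -0.6]
grip_width: 0.0258
grip_force: 0.0
time_s: 26.15
tool_pos: [0.4157, -0.3637, 0.1882]
tcp_rot: [[-0.974, 0.225, -0.0], [0.225, 0.974, 0.0], [0.0, 0.0, -1.0]]
ft_force: [1.3, -0.7, -1.4]
grip_width: 0.0339
grip_force: 0.0
t 26.65 tcp [ 0.4155 -0.3634  0.2749] yaw 166.97 F [ 0.3 -0.   0.1] w 0.0428 gf 0.0 j6 -2.2
shares [ 0.35   3.217 -0.021] spin 0.479
tray 0.81 (array([ 474.4, -343.6]), array([197.9, 283.2]), 76.9) 579
tray 0.95 (array([ 475.8, -342.2]), array([192.1, 281.8]), 77.3) 932
grip [ 0.4385 -0.055   0.0305] 34
grip [ 0.4458 -0.0547  0.0307] 90
```

View pics/c6.png

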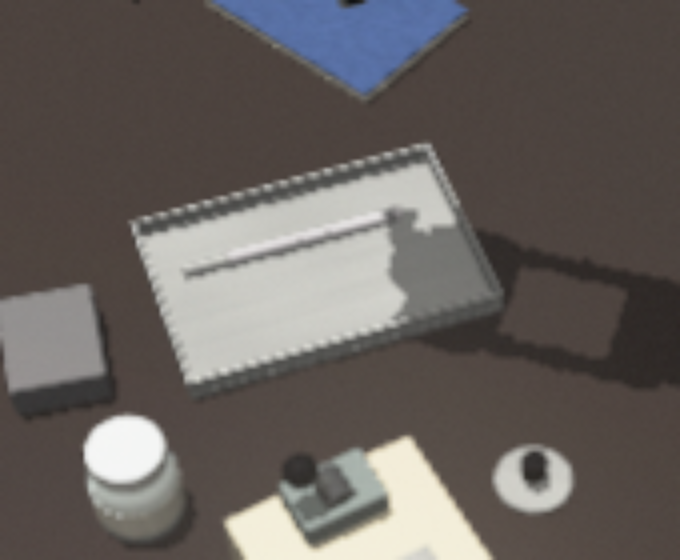

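```bash
python3 -m jog '[[0.0206,0.189,0,0,0.5],[0.0206,0.189,0,0,0.5],[0.0206,0.189,0,0,0.5],[0.0206,0.189,0,0,0.5],[0.0206,0.189,0,0,0.5]]' >/dev/null
python3 -m jog '[[0.0206,0.189,0,0,0.5],[0.0206,0.189,0,0,0.5],[0.0206,0.189,0,0,0.5],[0.0206,0.189,0,0,0.5],[0.0206,0.189,0,0,0.5]]' >/dev/null
python3 -m jog '[[0.0206,0.189,0,0,0.5],[0.0206,0.189,0,0,0.5],[0.0206,0.189,0,0,0.5],[0.0206,0.189,0,0,0.5],[0.0206,0.189,0,0,0.5]]' >/dev/null
python3 -m jog '[[0.0206,0.189,0,0,0.5],[0.0206,0.189,0,0,0.5],[0,0,0,0.08,0.5],[0,0,0,0.08,0.5],[0,0,0,0.08,0.5]]' >/dev/null
python3 -m jog '[[0,0,0,0.08,0.5],[0,0,0,0.08,0.5],[0,0,0,0.08,0.5],[0,0,0,0,0.5],[0,0,0,0,0.5]]' >/dev/null
python3 d.py .493 .278 .1295 123.9
```

```text
t 29.5 tcp [0.4926 0.2778 0.2757] yaw 123.96 F [0.6 0.5 0.1] w 0.0428 gf 0.0 j6 -0.21
shares [-0.     0.002  0.731] spin 0.001
```

```bash
python3 -m jog '[[0,0,0.1,0,0.5],[0,0,0.2,0,0.5],[0,0,0.2,0,0.5],[0,0,0.15,0,0.5],[0,0,0.081,0,0.5]]' 
python3 -m jog '[[0,0,0,0,0.5],[0,0,0,0,0],[0,0,0,0,0],[0,0,0,0,0],[0,0,0,0,0]]' >/dev/null
python3 -m jog '[[0,0,0,0,0],[0,0,0,0,0],[0,0,0,0,0],[0,0,0,0,0],[0,0,0,0,0]]'
python3 -m jog '[[0,0,-0.1,0,0],[0,0,-0.2,0,0],[0,0,-0.2,0,0],[0,0,-0.2,0,0],[0,0,0,0,0]]'
python3 d.py .6095 .022 .25 123.9;python3 probe.py
```

```text
time_s: 30.0
tool_pos: [0.4913, 0.2772, 0.1267]
tcp_rot: [[-0.558, 0.83, -0.004], [0.83, 0.558, -0.002], [0.001, -0.004, -1.0]]
ft_force: [1.1, 0.4, -0.7]
grip_width: 0.0427
grip_force: 0.0
time_s: 31.0
tool_pos: [0.4933, 0.2781, 0.1311]
tcp_rot: [[-0.556, 0.831, 0.002], [0.831, 0.556, 0.001], [-0.001, 0.002, -1.0]]
ft_force: [-1.2, 0.5, 6.5]
grip_width: 0.0109
grip_force: 58.5
time_s: 31.5
tool_pos: [0.4949, 0.2788, 0.2761]
tcp_rot: [[-0.556, 0.831, 0.011], [0.831, 0.556, 0.004], [-0.003, 0.012, -1.0]]
ft_force: [0.5, 1.0, -0.7]
grip_width: 0.0104
grip_force: 58.7
t 31.5 tcp [0.4949 0.2788 0.2761] yaw 123.79 F [ 0.5  1.  -0.7] w 0.0104 gf 58.7 j6 -0.21
shares [-1.385 -0.239  0.131] spin -0.001
0 671 zmin 0.07 [[0.4721, 0.3023, 0.072, 540.0], [0.4462, 0.3564, 0.1104, 14.0], [0.496, 0.2856, 0.1715, 10.0], [0.4985, 0.2842, 0.202, 16.0], [0.4991, 0.2831, 0.23, 21.0], [0.5009, 0.2816, 0.2546, 10.0]]
1 709 zmin 0.07 [[0.4714, 0.2924, 0.0718, 612.0], [0.4441, 0.349, 0.1088, 7.0], [0.4916, 0.2785, 0.1699, 10.0], [0.4922, 0.2753, 0.1996, 18.0], [0.4925, 0.2742, 0.2306, 21.0], [0.4969, 0.2726, 0.2566, 6.0]]
```

```bash
python3 -m jog '[[-0.1557,-0.0269,0,0,0],[-0.1557,-0.0269,0,0,0],[-0.1557,-0.0269,0,0,0],[-0.1557,-0.0269,0,0,0],[-0.1557,-0.0269,0,0,0]]' >/dev/null
python3 -m jog '[[-0.1557,-0.0269,0,0,0],[-0.1557,-0.0269,0,0,0],[-0.1557,-0.0269,0,0,0],[-0.1557,-0.0269,0,0,0],[0,0,0,0,0]]' >/dev/null
python3 -m jog '[[0,0,0.1,0,0],[0,0,0.1,0,0],[0,0,0.1,0,0],[0,0,0,0,0],[0,0,0,0,0]]' 
python3 probe.py; python3 d.py .6105 .019 .149 123.9
```

```text
time_s: 33.1
tool_pos: [0.6077, 0.0184, 0.2091]
tcp_rot: [[-0.556, 0.831, -0.002], [0.831, 0.556, 0.0], [0.001, -0.001, -1.0]]
ft_force: [-0.2, -0.3, 0.0]
grip_width: 0.0102
grip_force: 58.7
0 333 zmin 0.0704 [[0.6185, -0.0753, 0.083, 160.0], [0.6106, -0.0308, 0.1089, 20.0], [0.6215, -0.0617, 0.1366, 59.0], [0.6092, 0.0219, 0.1708, 15.0]]
t 33.2 tcp [0.6086 0.0182 0.2106] yaw 123.79 F [-1.1 -0.6 -0.1] w 0.0103 gf 58.7 j6 -0.69
shares [-0.002  0.01   0.308] spin -0.001
```

```bash
python3 -m jog '[[0,0.012,0.05,0,0],[0,0,0.1,0,0],[0,0,0.1,0,0],[0,0,0.06,0,0],[0,0,0,0,0]]' 
python3 -m jog '[[0,0,0,0,0],[0,0,0,0,0],[0,0,0,0,0],[0,0,0,0,0],[0,0,0,0,0]]' >/dev/null
python3 - <<'E'
from h import *
im,_=camera("scene");save("c7",cv2.resize(im[130:250,160:300],None,fx=5,fy=5))
E
python3 -m jog '[[0,0,0,0,0],[0,0,0,0,0],[0,0,0,0,0],[0,0,0,0,0],[0,0,0,0,0]]' >/dev/null
python3 -m jog '[[0,0,0,0,0],[0,0,0,0,0],[0,0,0,0,0],[0,0,0,0,0],[0,0,0,0,0]]' >/dev/null
python3 -m jog '[[0,0,0,0,0],[0,0,0,0,0],[0,0,0,0,0],[0,0,0,0,0],[0,0,0,0,0]]' >/dev/null
python3 -m jog '[[0,0,0,0,0],[0,0,0,0,0],[0,0,0,0,0],[0,0,0,0,0],[0,0,0,0,0]]'
```

```text
time_s: 33.7
tool_pos: [0.6093, 0.0194, 0.1459]
tcp_rot: [[-0.556, 0.831, -0.003], [0.831, 0.556, 0.0], [0.002, -0.003, -1.0]]
ft_force: [-0.1, 0.8, -0.2]
grip_width: 0.0107
grip_force: 58.7
time_s: 36.25
tool_pos: [0.6102, 0.0192, 0.1477]
tcp_rot: [[-0.556, 0.831, 0.0], [0.831, 0.556, -0.0], [-0.0, 0.0, -1.0]]
ft_force: [0.6, 0.7, -0.9]
grip_width: 0.0106
grip_force: 58.7
```

View pics/c7.png

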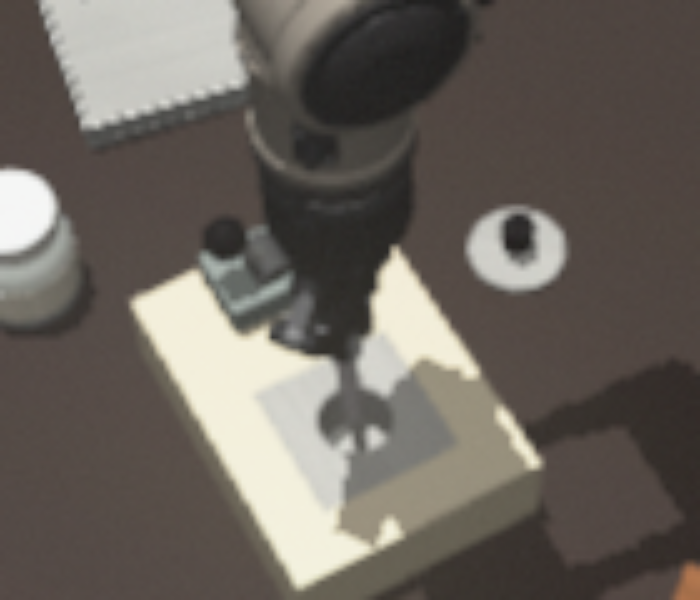

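```bash
python3 -m jog '[[0,0,-0.06,0,0],[0,0,-0.04,0,0],[0.03,0,0,0,0],[0.03,0,0,0,0],[0.03,0,0,0,0]]' >/dev/null
python3 -m jog '[[0.036,0,0.002,0,0],[0.036,0,0.003,0,0],[0.036,0,0.005,0,0],[0,0,0,0,0],[0,0,0,0,0]]' >/dev/null
python3 -m jog '[[0.036,0,0.008,0,0],[0.035,0,0.01,0,0],[0.034,0,0.011,0,0],[0,0,0,0,0],[0,0,0,0,0]]'
python3 -m jog '[[0.05,0,0.021,0,0],[0.048,0,0.025,0,0],[0.046,0,0.03,0,0],[0,0,0,0,0],[0,0,0,0,0]]' >/dev/null
python3 -m jog '[[0.043,0,0.033,0,0],[0.04,0,0.037,0,0],[0.037,0,0.04,0,0],[0,0,0,0,0],[0,0,0,0,0]]' 
python3 -m jog '[[0,0,-0.15,0,0],[0,0,-0.2,0,0],[0,0,-0.2,0,0],[0,0,-0.2,0,0],[0,0,-0.05,0,0]]' 
python3 -m jog '[[0,0,0,-0.0803,0],[0,0,0,-0.0803,0],[0,0,0,-0.0803,0],[0,0,0,-0.0803,0],[0,0,0,-0.0803,0]]' >/dev/null
python3 -m jog '[[0,0,0,-0.08,0],[0,0,0,0,0],[0,0,0,0,0],[0,0,0,0,0],[0,0,0,0,0]]' >/dev/null
python3 probe.py;python3 d.py .475 -.3 .25 167;python3 tray.py
```

```text
time_s: 37.75
tool_pos: [0.5759, 0.0702, 0.1596]
tcp_rot: [[-0.556, 0.831, -0.001], [0.831, 0.556, 0.0], [0.001, -0.001, -1.0]]
ft_force: [0.2, -1.0, 0.2]
grip_width: 0.0104
grip_force: 58.5
time_s: 38.75
tool_pos: [0.5466, 0.1138, 0.1222]
tcp_rot: [[-0.556, 0.831, -0.001], [0.831, 0.556, -0.0], [0.001, -0.001, -1.0]]
ft_force: [0.2, -2.3, 1.4]
grip_width: 0.0099
grip_force: 58.2
time_s: 39.25
tool_pos: [0.5486, 0.1139, 0.2876]
tcp_rot: [[-0.556, 0.831, 0.008], [0.831, 0.556, 0.001], [-0.003, 0.007, -1.0]]
ft_force: [-0.1, -0.5, -0.9]
grip_width: 0.0104
grip_force: 58.3
0 153 zmin 0.07 [[0.5109, 0.2265, 0.0712, 29.0], [0.643, 0.0967, 0.2061, 10.0], [0.6243, 0.0985, 0.2298, 28.0], [0.6022, 0.1043, 0.2603, 43.0]]
t 40.35 tcp [0.5471 0.1135 0.2827] yaw 167.05 F [0.4 0.1 0.2] w 0.0096 gf 58.3 j6 -1.28
shares [-0.112 -2.096  0.163] spin 0.001
tray 0.94 (array([ 474.6, -341.7]), array([198.7, 283.7]), 77.2) 599
tray 0.75 (array([ 476.3, -342.4]), array([192.1, 282.4]), 77.1) 841
grip [ 0.4407 -0.0559  0.0302] 22
grip [ 0.4458 -0.0543  0.0306] 93
```

```bash
python3 -m jog '[[-0.0138,-0.1934,0,0,0],[-0.0138,-0.1934,0,0,0],[-0.0138,-0.1934,0,0,0],[-0.0138,-0.1934,0,0,0],[-0.0138,-0.1934,0,0,0]]' >/dev/null
python3 -m jog '[[-0.0138,-0.1934,0,0,0],[-0.0138,-0.1934,0,0,0],[-0.0138,-0.1934,0,0,0],[-0.0138,-0.1934,0,0,0],[-0.0138,-0.1934,0,0,0]]' >/dev/null
python3 -m jog '[[-0.0138,-0.1934,0,0,0],[0,0,0.1,0,0],[0,0,0.1,0,0],[0,0,0.1,0,0],[0,0,0,0,0]]' >/dev/null
python3 probe.py;python3 d.py .481 -.308 .1 167;python3 tray.py
```

```text
0 84 zmin 0.1396 [[0.5715, -0.3241, 0.1498, 19.0], [0.5486, -0.319, 0.1798, 26.0], [0.5285, -0.3141, 0.205, 14.0]]
1 80 zmin 0.1415 [[0.5741, -0.3256, 0.1501, 17.0], [0.5497, -0.3187, 0.1823, 23.0]]
t 42.25 tcp [ 0.4819 -0.308   0.2231] yaw 167.11 F [ 0.3 -0.4 -0.1] w 0.0097 gf 58.5 j6 -2.05
shares [ 0.005 -0.001  0.616] spin 0.001
tray 0.68 (array([ 474.1, -342.6]), array([199.5, 284.3]), 77.1) 608
tray 0.61 (array([ 478.1, -334.8]), array([176.4, 279.5]), 77.1) 534
grip [ 0.4389 -0.0544  0.0297] 38
grip [ 0.4469 -0.0549  0.0298] 95
```

```bash
python3 -m jog '[[0,0,0.15,0,0],[0,0,0.2,0,0],[0,0,0.15,0,0],[0,0,0.1,0,0],[0,0,0.045,0,0]]'
python3 -m jog '[[0.032,0,0.03,0,0],[0.032,0,0.03,0,0],[0.028,0,0.033,0,0],[0.028,0,0.033,0,0],[0,0,0,0,0]]'
python3 -m jog '[[0.024,0,0.036,0,0],[0.024,0,0.036,0,0],[0.02,0,0.038,0,0],[0.02,0,0.038,0,0],[0,0,0,0,0]]'
python3 d.py
```

```text
time_s: 43.05
tool_pos: [0.4811, -0.3074, 0.092]
tcp_rot: [[-0.975, 0.223, -0.002], [0.223, 0.975, 0.002], [0.003, 0.001, -1.0]]
ft_force: [-0.1, -0.3, -0.8]
grip_width: 0.0096
grip_force: 58.5
time_s: 43.55
tool_pos: [0.4571, -0.3021, 0.0683]
tcp_rot: [[-0.975, 0.224, -0.001], [0.224, 0.975, 0.001], [0.002, 0.001, -1.0]]
ft_force: [-1.6, 0.7, 3.6]
grip_width: 0.01
grip_force: 58.4
time_s: 44.05
tool_pos: [0.44, -0.298, 0.0375]
tcp_rot: [[-0.975, 0.223, -0.002], [0.223, 0.975, 0.002], [0.003, 0.001, -1.0]]
ft_force: [-1.2, -0.3, 2.3]
grip_width: 0.01
grip_force: 62.9
t 44.05 tcp [ 0.44   -0.298   0.0375] yaw 167.09 F [-1.2 -0.3  2.3] w 0.01 gf 62.9 j6 -2.08
```

```bash
python3 -m jog '[[0.015,0,0.04,0,0],[0.012,0,0.04,0,0],[0.008,0,0.03,0,0],[0,0,0.01,0,0],[0,0,0,0,0]]'
python3 -m jog '[[0,0,0,0,0.3],[0,0,0,0,0.3],[0,0,0,0,0.3],[0,0,0,0,0.3],[0,0,0,0,0.3]]'
python3 -m jog '[[0,0,-0.05,0,0.4],[0,0,-0.1,0,0.4],[0,0,-0.2,0,0.4],[0,0,-0.25,0,0.4],[0,0,-0.25,0,0.4]]' >/dev/null
python3 -m jog '[[0,0,-0.1,0.08,0.4],[0,0,0,0.08,0.4],[0,0,0,0.08,0.5],[0,0,0,0.08,0.5],[0,0,0,0.08,0.5]]'>/dev/null
python3 -m jog '[[0,0,0,0.08,0.5],[0,0.2,0,0,0.5],[0,0.2,0,0,0.5],[0,0,0,0,0.5],[0,0,0,0,0.5]]'>/dev/null
python3 tray.py
python3 - <<'E'
from h import *
for n in ("scene","top"):
  im,d=camera(n)
  for t in("cover",):
    for s in silhouettes(n,t)[:1]:
        P=pts(n,d,s["region"]); D=P[(P[:,2]<.012)&(P[:,2]>.002)]; print(n,rect(D)); 
        c,r=s["pixel"]; 
  if n=="scene": save("c8",cv2.resize(im[60:220,110:310],None,fx=4,fy=3.7))
E
python3 d.py .439 -.055 .15 90
```

```text
time_s: 44.55
tool_pos: [0.4343, -0.297, 0.0145]
tcp_rot: [[-0.975, 0.223, -0.001], [0.223, 0.975, 0.0], [0.001, 0.0, -1.0]]
ft_force: [-1.3, 0.7, 1.7]
grip_width: 0.0099
grip_force: 66.0
time_s: 45.05
tool_pos: [0.4345, -0.2972, 0.0149]
tcp_rot: [[-0.975, 0.223, 0.0], [0.223, 0.975, -0.0], [-0.0, -0.0, -1.0]]
ft_force: [-0.7, -0.2, -0.8]
grip_width: 0.0256
grip_force: 0.0
tray 0.7 (array([ 490.5, -278.8]), array([ 61.7, 278.8]), 77.2) 313
grip [ 0.4382 -0.0529  0.0309] 35
grip [ 0.4472 -0.0539  0.0305] 95
scene (array([439.4, -53.8]), array([54.8, 57.8]), 41.5)
t 47.05 tcp [ 0.5006 -0.2528  0.205 ] yaw 123.87 F [-0.6 -0.3  0.2] w 0.0426 gf 0.0 j6 -1.2
shares [0.993 0.296 0.275] spin 0.376
```

View pics/c8.png

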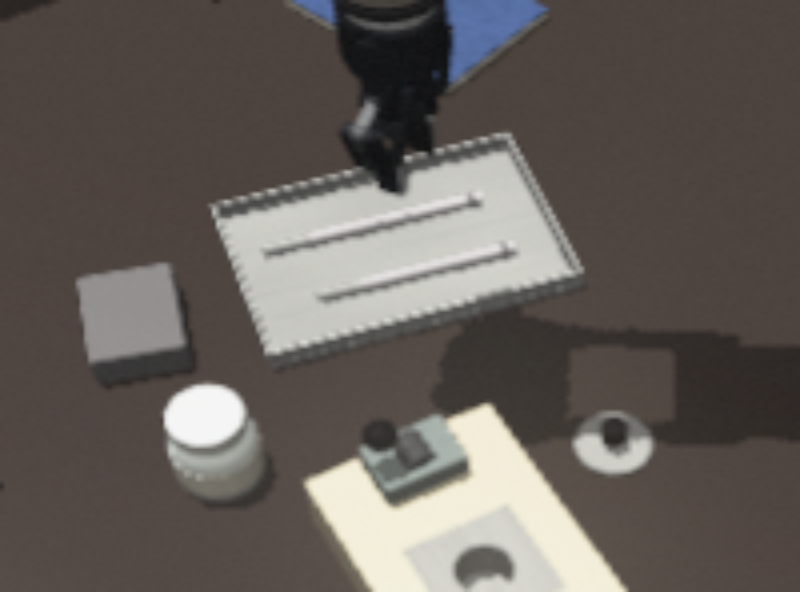

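```bash
python3 -m jog '[[0.198,0.06,0,0,0.5],[0.198,0.06,0,0,0.5],[0.198,0.06,0,0,0.5],[0.198,0.06,0,0,0.5],[0.2,0.058,0,0,0.5]]' >/dev/null
python3 -m jog '[[0,0,0,0,0.6],[0,0,0.2,0,0.6],[0,0,0.2,0,0.6],[0,0,0.1,0,0.6],[0,0,0,0,0.6]]'
python3 - <<'E'
from h import *
for n in ("scene","top"):
  im,d=camera(n)
  for s in silhouettes(n,"cover")[:1]:
        P=pts(n,d,s["region"]); D=P[(P[:,2]<.012)&(P[:,2]>.002)]; G=P[P[:,2]>.02];print(n,rect(D),np.median(G,0).round(4) if len(G) else "")
E
python3 d.py .439 -.0548 .008 123.9
```

```text
time_s: 48.05
tool_pos: [0.4381, -0.0547, 0.1026]
tcp_rot: [[-0.557, 0.83, -0.005], [0.83, 0.557, 0.001], [0.004, -0.004, -1.0]]
ft_force: [-1.0, -0.6, 0.5]
grip_width: 0.051
grip_force: 0.0
scene (array([356.4, 190.7]), array([ 65. , 127.5]), 30.7) [0.346  0.1871 0.0384]
top (array([425.4, -43.2]), array([54.5, 22.9]), 48.1) [ 0.4125 -0.0305  0.2385]
t 48.25 tcp [ 0.4407 -0.0552  0.1062] yaw 123.89 F [ 1.  -0.7  0.3] w 0.0512 gf 0.0 j6 -0.89
shares [ 0.008 -0.007  0.491] spin -0.0
```

```bash
python3 -m jog '[[0.008,-0.007,0.15,0,0.6],[0,0,0.15,0,0.6],[0,0,0.1,0,0.6],[0,0,0.06,0,0.6],[0,0,0.03,0,0.6]]' 
python3 -m jog '[[0,0,0,0,0.6],[0,0,0,0,0],[0,0,0,0,0],[0,0,0,0,0],[0,0,0,0,0]]' 
python3 -m jog '[[0,0,0,0,0],[0,0,0,0,0],[0,0,0,0,0],[0,0,0,0,0],[0,0,0,0,0]]' 
python3 -m jog '[[0,0,-0.1,0,0],[0,0,-0.2,0,0],[0,0,-0.25,0,0],[0,0,-0.1,0,0],[0,0,0,0,0]]'
python3 d.py .6095 .022 .138 123.9
python3 - <<'E'
from h import *
im,_=camera("scene");save("c9",cv2.resize(im[130:250,180:340],None,fx=4.5,fy=4.5))
o=get_obs();p=np.array(o["tool_pos"])
for P in cloud((p[0]-.06,p[0]+.06),(p[1]-.06,p[1]+.06),(p[2]-.03,p[2]+.01)):
    if len(P)>5: print(len(P),rect(P),P[:,2].min(),np.median(P,0))
E
```

```text
time_s: 48.75
tool_pos: [0.4382, -0.0544, 0.007]
tcp_rot: [[-0.558, 0.83, 0.001], [0.83, 0.558, -0.0], [-0.001, 0.001, -1.0]]
ft_force: [0.2, 0.7, -0.2]
grip_width: 0.0508
grip_force: 0.0
time_s: 49.25
tool_pos: [0.4383, -0.0543, 0.008]
tcp_rot: [[-0.558, 0.83, 0.002], [0.83, 0.558, -0.001], [-0.002, 0.001, -1.0]]
ft_force: [-0.5, 0.3, 6.0]
grip_width: 0.02
grip_force: 58.4
time_s: 49.75
tool_pos: [0.4383, -0.0543, 0.008]
tcp_rot: [[-0.558, 0.83, 0.002], [0.83, 0.558, -0.001], [-0.002, 0.001, -1.0]]
ft_force: [-1.1, 0.5, 5.4]
grip_width: 0.0201
grip_force: 58.4
time_s: 50.25
tool_pos: [0.4395, -0.0546, 0.1403]
tcp_rot: [[-0.558, 0.83, 0.008], [0.83, 0.558, -0.002], [-0.006, 0.005, -1.0]]
ft_force: [0.5, -0.6, -2.1]
grip_width: 0.02
grip_force: 58.8
t 50.25 tcp [ 0.4395 -0.0546  0.1403] yaw 123.91 F [ 0.5 -0.6 -2.1] w 0.02 gf 58.8 j6 -0.89
shares [-0.156  0.919  0.017] spin 0.0
181 (array([438.3, -53.5]), array([58.6, 60.1]), 55.9) 0.12813450620755695 [ 0.44464039 -0.04300771  0.13575256]
50 (array([419.4, -38.9]), array([43.8, 11.5]), 45.9) 0.12928280975277817 [ 0.41821681 -0.03613669  0.13354375]
```

View pics/c9.png

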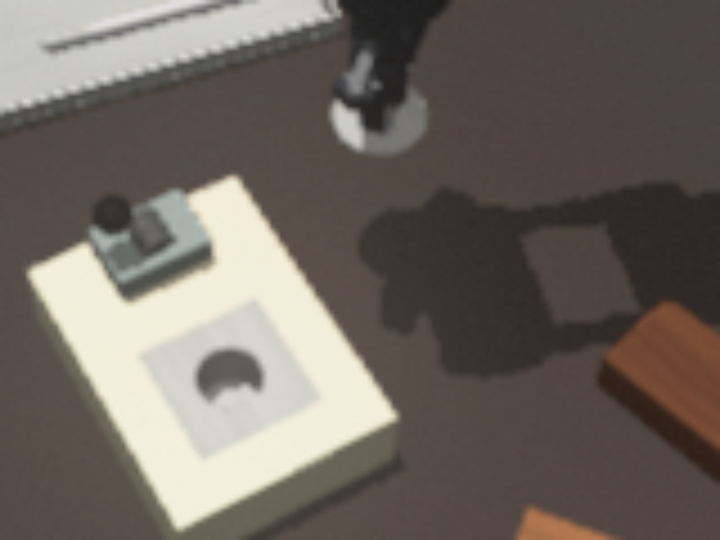

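```bash
python3 -m jog '[[-0.031,0.183,0,0,0],[-0.031,0.184,0,0,0],[-0.031,0.184,0,0,0],[-0.031,0.184,0,0,0],[-0.031,0.184,0,0,0]]' >/dev/null
python3 -m jog '[[0,0,0.1,0,0],[0,0,0.1,0,0],[0,0,0.05,0,0],[0,0,0,0,0],[0,0,0,0,0]]'
python3 - <<'E'
from h import *
o=get_obs();p=np.array(o["tool_pos"])
for P in cloud((p[0]-.06,p[0]+.06),(p[1]-.06,p[1]+.06),(p[2]-.012,p[2]+.01)):
    if len(P)>5: print(len(P),rect(P),P[:,2].min(),np.median(P,0))
E
python3 d.py .6095 .022 .068 123.9
```

```text
time_s: 51.4
tool_pos: [0.6073, 0.0226, 0.0866]
tcp_rot: [[-0.558, 0.83, -0.001], [0.83, 0.558, -0.0], [0.0, -0.001, -1.0]]
ft_force: [0.0, 0.2, -0.5]
grip_width: 0.0199
grip_force: 59.2
176 (array([608.1,  35.5]), array([63.5, 39.9]), 2.1) 0.07614170926579589 [0.60426236 0.03843    0.08260556]
t 51.5 tcp [0.6079 0.0225 0.0878] yaw 123.89 F [ 0.2 -0.5 -1.1] w 0.02 gf 59.2 j6 -0.68
shares [-0.006  0.005  0.099] spin -0.0
```

```bash
python3 -m jog '[[-0.006,0.005,0.05,0,0],[0,0,0.03,0,0],[0,0,0.015,0,0],[0,0,0,0,0],[0,0,0,0,0]]'
python3 -m jog '[[0,0,0.005,0,0],[0,0,0.005,0,0],[0,0,0,0,0],[0,0,0,0,0],[0,0,0,0,0]]'
```

```text
time_s: 52.0
tool_pos: [0.6087, 0.0222, 0.0681]
tcp_rot: [[-0.558, 0.83, -0.0], [0.83, 0.558, -0.0], [-0.0, -0.0, -1.0]]
ft_force: [-1.8, -0.0, 3.3]
grip_width: 0.0202
grip_force: 59.4
time_s: 52.5
tool_pos: [0.6088, 0.0222, 0.068]
tcp_rot: [[-0.558, 0.83, 0.001], [0.83, 0.558, -0.0], [-0.001, 0.0, -1.0]]
ft_force: [-7.4, 0.4, 16.1]
grip_width: 0.02
grip_force: 60.7
```

```bash
python3 -m jog '[[0,0,-0.005,0,0],[0,0,0,0,0.5],[0,0,0,0,0.5],[0,0,0,0,0.5],[0,0,0,0,0.5]]' >/dev/null
python3 -m jog '[[0,0,0,0,0.5],[0,0,-0.1,0,0.5],[0,0,-0.25,0,0.5],[0,0,-0.25,0,0.5],[0,0,-0.1,0,0.5]]' 
python3 -m jog '[[0,0,0,-0.089,0],[0,0,0,-0.089,0],[0,0,0,-0.089,0],[0,0,0,-0.089,0],[0,0,0,-0.089,0]]' >/dev/null
python3 -m jog '[[0,0,0,-0.089,0],[0,0,0,-0.089,0],[0,0,0,0,0],[0,0,0,0,0],[0,0,0,0,0]]' >/dev/null
python3 d.py .68 -.089 .205 180
python3 - <<'E'
from h import *
for n in ("scene","top"):
  im,d=camera(n)
  P=pts(n,d,np.ones(d.shape,bool)); m=(np.hypot(P[:,0]-.609,P[:,1]-.022)<.045)&(P[:,2]>.0625)&(P[:,2]<.1); P=P[m]
  D=P[P[:,2]<.068]; G=P[P[:,2]>.08]; print(n,len(D),rect(D),np.median(D[:,2]),[np.round(np.linalg.lstsq(np.c_[D[:,:2]-D[:,:2].mean(0),np.ones(len(D))],D[:,2],rcond=None)[0],4)],np.median(G,0).round(4))
  if n=="scene": save("c10",cv2.resize(im[130:250,160:300],None,fx=5,fy=5))
E
```

```text
time_s: 53.5
tool_pos: [0.6108, 0.0222, 0.2123]
tcp_rot: [[-0.558, 0.83, 0.008], [0.83, 0.558, -0.001], [-0.005, 0.006, -1.0]]
ft_force: [0.7, 1.1, -0.6]
grip_width: 0.0424
grip_force: 0.0
t 54.5 tcp [0.6089 0.0223 0.2068] yaw 179.82 F [-0.6 -0.2 -0.3] w 0.0 gf 0.0 j6 -1.66
shares [-0.357 -0.555  0.009] spin -0.002
scene 222 (array([603.7,  22. ]), array([83.9, 79.4]), 74.9) 0.06458475815055165 [array([-0.0056,  0.0062,  0.0648])] [0.61   0.0241 0.0895]
top 0 (array([0., 0.]), array([0., 0.]), 0.0) nan [array([0., 0., 0.])] [nan nan nan]
  return _methods._mean(a, axis=axis, dtype=dtype,
  ret = ret.dtype.type(ret / rcount)
<stdin>:5: RuntimeWarning: Mean of empty slice.
  ret = um.true_divide(
```

View pics/c10.png

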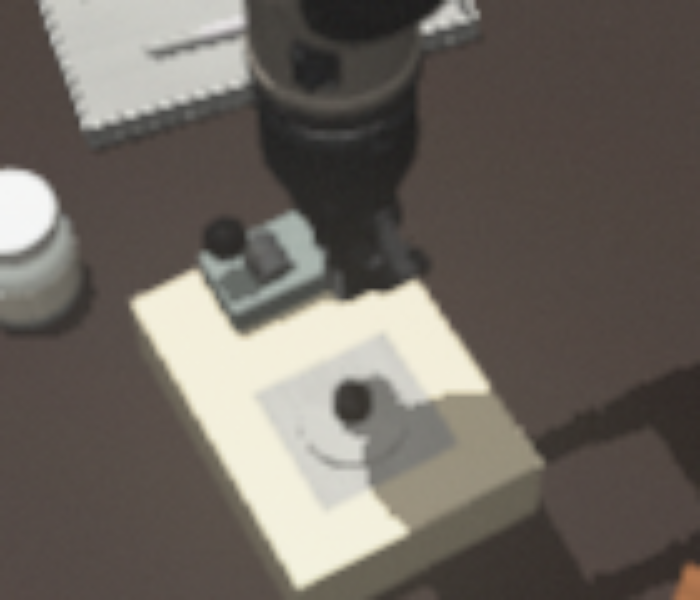

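```bash
python3 -m jog '[[-0.12,-0.185,0,0,0],[-0.12,-0.185,0,0,0],[-0.117,-0.185,0,0,0],[0,0,0,0,0],[0,0,0,0,0]]' >/dev/null
python3 -m jog '[[0,0,0.1,0,0],[0,0,0.15,0,0],[0,0,0.13,0,0],[0,0,0.05,0,0],[0,0,0,0,0]]' 
python3 -m jog '[[0.07,0,0,0,0],[0.07,0,0,0,0],[0.07,0,0,0,0],[0.07,0,0,0,0],[0.05,0,0,0,0]]' 
python3 -m jog '[[0.01,0,0,0,0],[0.01,0,0,0,0],[0.01,0,0,0,0],[0.01,0,0,0,0],[0,0,0,0,0]]'
python3 d.py .602 -.089 .119 180
```

```text
time_s: 55.6
tool_pos: [0.6793, -0.0874, 0.1197]
tcp_rot: [[-1.0, -0.0, -0.003], [-0.0, 1.0, 0.001], [0.003, 0.001, -1.0]]
ft_force: [0.4, 0.5, 0.9]
grip_width: 0.0001
grip_force: 0.0
time_s: 56.1
tool_pos: [0.6153, -0.0885, 0.1239]
tcp_rot: [[-1.0, 0.0, 0.006], [0.0, 1.0, -0.001], [-0.006, -0.001, -1.0]]
ft_force: [2.7, -0.3, 1.5]
grip_width: -0.0006
grip_force: 0.8
time_s: 56.6
tool_pos: [0.6062, -0.0887, 0.1208]
tcp_rot: [[-1.0, 0.0, -0.0], [0.0, 1.0, -0.0], [0.0, -0.0, -1.0]]
ft_force: [0.4, 0.8, 0.3]
grip_width: -0.0001
grip_force: 0.4
t 56.6 tcp [ 0.6062 -0.0887  0.1208] yaw 179.98 F [0.4 0.8 0.3] w -0.0001 gf 0.4 j6 -1.84
shares [ 0.021 -0.002  0.009] spin -0.0
```

```bash
python3 -m jog '[[0.01,0,0,0,0],[0.01,0,0,0,0],[0.005,0,0,0,0],[0,0,0,0,0],[0,0,0,0,0]]'
python3 -m jog '[[0.005,0,0,0,0],[0.005,0,0,0,0],[0,0,0,0,0],[0,0,0,0,0],[0,0,0,0,0]]'
```

```text
time_s: 57.1
tool_pos: [0.6022, -0.0887, 0.1207]
tcp_rot: [[-1.0, 0.001, 0.002], [0.001, 1.0, -0.0], [-0.002, -0.0, -1.0]]
ft_force: [5.5, 0.7, -4.0]
grip_width: 0.0
grip_force: 2.9
time_s: 57.6
tool_pos: [0.602, -0.0887, 0.1208]
tcp_rot: [[-1.0, 0.001, 0.006], [0.001, 1.0, -0.0], [-0.006, -0.0, -1.0]]
ft_force: [13.3, 0.8, -6.9]
grip_width: -0.0002
grip_force: 6.0
```

At the stop. Retreat and check everything.

```bash
python3 -m jog '[[-0.1,0,0,0,0],[-0.15,0,0,0,0],[0,0,-0.2,0,0],[0,0,-0.25,0,0],[0,0,-0.1,0,0]]' 
python3 -m jog '[[0,-0.1,0,0,0],[0,-0.2,0,0,0],[0,-0.2,0,0,0],[0,-0.1,0,0,0],[0,0,0,0,0]]' >/dev/null
python3 tray.py
python3 - <<'E'
from h import *
for n in ("scene","top"):
  im,d=camera(n)
  P=pts(n,d,np.ones(d.shape,bool)); m=(abs(P[:,0]-.603)<.06)&(abs(P[:,1]+.087)<.035)&(P[:,2]>.115)&(P[:,2]<.15)
  if m.any(): print(n,"knob",rect(P[m]))
  m=(np.hypot(P[:,0]-.609,P[:,1]-.022)<.045)&(P[:,2]>.08)&(P[:,2]<.1)
  if m.any(): print(n,"covergrip",np.median(P[m],0))
  if n=="scene": save("c11",cv2.resize(im[50:330,100:400],None,fx=2.5,fy=2.1))
E
```

```text
time_s: 58.1
tool_pos: [0.6504, -0.0891, 0.2354]
tcp_rot: [[-1.0, 0.0, 0.005], [0.0, 1.0, -0.002], [-0.005, -0.002, -1.0]]
ft_force: [0.5, 0.2, -0.0]
grip_width: 0.0
grip_force: 0.0
tray 0.93 (array([ 474.3, -343.4]), array([198.1, 283.6]), 77.0) 632
tray 0.69 (array([ 379.6, -413.8]), array([  9.7, 125.8]), 75.5) 131
grip [ 0.5261 -0.0431  0.0299] 42
scene knob (array([578.1, -85.4]), array([23.4, 22.8]), 89.8)
scene covergrip [0.61009812 0.02398237 0.08961456]
top knob (array([578.4, -86.5]), array([22.3, 23.3]), 83.6)
top covergrip [0.60928155 0.02084617 0.08988527]
```

View pics/c11.png

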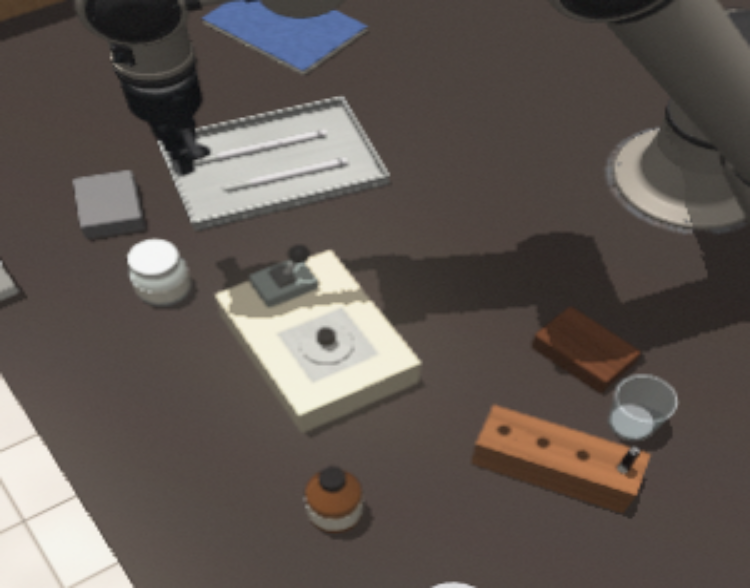

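The picture shows the toggle back to the off side, the cover centred on the well at (327,340), both probes flat in the tray, and the pen still in the holder.

```bash
python3 -c "
from workcell import *
print(job_done())"
```

```text
the job is handed in; nothing more can be done
None
```

The job is handed in at about 59 s. The steriliser was switched on, and the two probes present (tall, then middle) were each held in the well for over 2 s and laid flat in the tray. The cover then went flat over the well, the steriliser was switched off, and the pen and bystanders were left in place.

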